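Put the tin away and secure the spice box

TASK

Take the small steel tin from the top tier of the turntable and stand it upright on the floor of the open wooden spice box, setting it down rather than dropping it. Then close the lid fully, and once it is shut turn the red turnbutton on the front of the box until it points square across the lid, so that it holds the lid down. Do not knock over any of the other pantry things.

Things in the scene. Friction and masses are not known exactly. Their poses are not given: they have to be found in the camera images.
- turntable: white two-tier turntable, both tiers 260 mm across, spinning freely on a post; origin at the centre of its foot on the shelf. Standing surface of the lower tier 26 mm up, of the top tier 175 mm up; each tier has a rim 4 mm thick rising 8 mm above its surface. The body's yaw has no visible meaning
- tin: small closed steel tin, upright cylinder 46 mm across, 60 mm tall, about 120 g, on the top tier about 70 mm from the turntable's axis; origin at the centre of its underside, z up
- spice_box: fixed wooden box, outside 140 mm (x, depth) by 220 mm (y, width) by 85 mm tall, walls and floor 8 mm thick, empty at the start; origin at the centre of its underside; its x axis points from the front (turnbutton side) to the hinged back, z up. A wooden block 48 mm deep, 50 mm wide stands out from the middle of its front wall, its top 97 mm up, level with the shut lid's top
- lid (a joint): hinge angle of the box's flat lid, rad: 0 shut (lying on the rim), about 1.57 upright, at most 1.9. Lid slab 140 mm (hinge to free edge) by 220 mm by 12 mm thick, with no handle; a stiff hinge: it stays where it is left and takes 2 to 3 N at the free edge to swing
- lid_hinge (a point): middle of the lid's hinge line, fixed on the box at the top of the back wall, at (70, 0, 85) mm in the box frame; the axis runs along the box's y. The lid's underside passes through this line
- lid_edge (a point): middle of the lid's free edge, on its upper (outer) face; moves with the lid
- turnbutton (a joint): angle of the red turnbutton, rad, about its vertical pivot: 0 points square across the lid (along the box's +x), about 1.57 points to the box's +y, clear of the lid; turns counter-clockwise from above as it grows. Turns stiffly with no stop or click at 0 (range -1.2 to 2.4)
- turnbutton_pivot (a point): on the turnbutton's vertical pivot axis, at the top of its thumb grip, at (-94, 0, 128) mm in the box frame. The thumb grip is 40 mm long, 16 mm wide and 30 mm tall above the block, centred on the pivot, and turns with the button; its x axis points along the arm
- turnbutton_tip (a point): upper end of the turnbutton's arm, 60 mm from the pivot axis, 108 mm above the shelf; the arm is 16 mm wide and 10 mm thick, its underside 1 mm above the lid's top when shut
- shaker: orange plastic twist-top shaker with a white top, 44 mm across, 85 mm tall, on the top tier across from the tin; origin at the centre of its underside
- mustard: closed mustard jar, yellow with a red cap, 56 mm across, 95 mm tall, on the lower tier; origin at the centre of its underside
- cruet: amber glass vinegar cruet with a ball stopper, 54 mm across, 127 mm tall, on the lower tier; origin at the centre of its underside
- pepper: glass pepper jar with a black cap, 44 mm across, 90 mm tall, between the turntable and the box; origin at the centre of its underside
- bean_can: green-labelled can, 72 mm across, 100 mm tall, at the back; origin at the centre of its underside
- pinch_bowl: blue ceramic bowl, 90 mm across, 40 mm tall, between the turntable and the box; origin at the centre of its underside
Things that resemble listed ones, but are neither listed nor needed, are in the scene too. What is shaped like the tin but purple or yellow is not meant.

How it is judged:
On the way, in this order (a step that is already met when the one before it is completed fails the run):
1. the tin stands upright on the floor of the box, let go (x of tin in the frame of spice_box between -0.062 and 0.062 m and y of tin in the frame of spice_box between -0.102 and 0.102 m and z of tin in the frame of spice_box between 0 and 0.016 m and angle between tin's own z axis and vertical below 0.2 rad and linear speed of tin below 0.03 m/s and contact force between the fingers and tin below 0.1 N), for 0.2 s.
2. the lid is shut over the tin while the turnbutton is still clear of the lid (all of step 1 and value of joint lid below 0.05 rad and value of joint turnbutton above 1.1 rad), for 0.2 s.
At the end, for the whole second after the job is handed in: the tin stands upright (within 0.2 rad) at rest on the floor of the spice box, the lid is shut (within 0.05 rad) and the turnbutton points square across the lid (within 0.25 rad) (all of step 1 and value of joint lid below 0.05 rad and value of joint turnbutton between -0.25 and 0.25 rad); the robot touches nothing.
It fails at once if another pantry thing (shaker, mustard jar, cruet, pepper jar, can, bowl) is knocked over (angle between any of shaker, mustard, cruet, pepper, bean_can, pinch_bowl's own z axis and vertical above 0.6 rad).
It fails at once if the tin falls freely at over 0.7 m/s (dropped from more than about 25 mm) (contact force between the fingers and tin below 0.01 N and linear speed of tin above 0.7 m/s).
It also fails if it takes over 72 s, if anything falls off the work surface, if the arm or the gripper's body presses on something with over 40 N, if the wrist force passes 120 N, or if a joint passes its speed limit or range.

ROBOT

A 6-joint arm with a two-finger parallel gripper is mounted at the origin on the work surface. World frame = base frame: x ahead of the robot, y to its left, z up, the work surface at z = 0. Lengths are in m, angles in rad, forces in N, time in s.
With the tool pointing down it reaches from about 0.35 to 0.85 m from the base axis. Payload 8.1 kg.
Tool frame: the origin (TCP) lies between the finger pads; the fingertips stand 11 mm ahead of it and the grasp point (between the pads) lies 8 mm behind it; y points along the fingers, x is the direction in which the jaws open and shut, and the axes are right-handed (so a half turn about y gives the same grasp; the last joint's range is limited). The gripper opens to 93 mm and grips with 3 to 60 N. Pads are 15 mm wide; open, the fingers measure 128 mm over their backs; the gripper's body (75 mm by 188 mm) begins 65 mm behind the grasp point.
Start: joints at [1.127, 0.13, 1.488, -0, 1.523, -0.085], TCP at [0.211, 0.562, 0.23] pointing down, gripper open.
Joint ranges: [-2.96, 2.96], [-0.89, 2.26], [0.02, 2.5], [-1.34, 4.48], [0, 2.73], [-2.66, 2.66]. Speed limits (rad/s): [2.39, 2.39, 2.79, 3.14, 3.14, 3.14].

INTERFACE

Orientations are given as a rotation vector (axis times angle).
In Python, from plant import readout, optics, robot gives the robot as it stands.
- The arm moves only by the shell command python3 -m creep 'ROWS' [FORCE]. ROWS is JSON, a list that holds one entry, the list of rows, each a list of 7 numbers: the closure, from 0 (fully open) to 1 (shut), then the shift along the tool's x, y, z in cm, then the turn, a rotation vector about the tool's x, y, z in degrees. In form: [[[grip, x, y, z, wx, wy, wz], ...]]. A call has exactly 8 rows; each row shifts and turns the pose as measured when the row begins, along the tool's axes as they then stand; what a row does not reach is not made up. A row lasts 1/10 s, in which the tool goes at most 50 mm and 8.59 degrees, less where a joint would pass 70% of its speed; a pose out of reach is approached as far as the arm can. A call is refused whole if a number of a shift passes 5 or a number of a turn 8.59, either way. A call with a gripper value outside its range is refused whole. The fingers move at their own pace and stop on an object; FORCE is the grip in N (left out, the last holds). Time passes only in rows, so rows that do not move let the fingers close, or fill a call up. It gives the time, the measured TCP pose, the force and the opening at its end, in the units of the state.
- readout.read_state(): the state, without advancing time (a new reading comes with each control period).
- optics.read_camera(name): name is "scene" or "top"; returns a dict with "frame" (384x512x3 uint8, red, green, blue), "depth" (384x512 float32, m along the optical axis (not along the pixel's ray), 0 where there is no reading), "intrinsics" (3x3 intrinsics, pixels), "R" (3x3) and "t" (3): a world point X has camera coordinates R X + t. Camera axes: x right, y down, z forward; pixel columns grow to the right and rows downward; lengths in m; the calibration is good to about 2 mm. A picture is of the moment at which its call begins.
- robot.close_job(): hands the job in, once; it reports no verdict.
The state is a dict: "t": time; "q": joint angles; "dq": joint speeds; "joint_torque": joint torques, N m; "tool_pos": TCP position; "orientation": TCP orientation; "force": force on the tool from outside, world axes, zero at the start; "wrist_torque": the same for the moment, N m; "opening": finger opening in m.
Only numpy, scipy, OpenCV 4.12 (cv2) and the standard library are available. Lean on these libraries where they do the work, as an engineer would, in place of code of your own. Each camera call takes 0.05 s, during which the arm holds its last target. There are 200 camera calls.

## Working session

There is one attempt and no reset: what is moved stays moved. The work goes in short steps, Python scripts to look and compute and a shell command to move; the robot and the scene stay as the last step left them, time stands still between calls to the robot, and variables do not carry over. Pictures are saved under pics/ and viewed, about 8 in all and at most 12, crops included, and the job is handed in when it is done.

```bash
ls; mkdir -p pics
cat > h.py <<'E'
import numpy as np, cv2
from plant import readout, optics, robot
from scipy.spatial.transform import Rotation as Ro
def cam(n):
    c=optics.read_camera(n); d=c['depth']; K=np.array(c['intrinsics']); R=np.array(c['R']); t=np.array(c['t'])
    v,u=np.mgrid[:384,:512]
    P=np.stack([(u-K[0,2])/K[0,0]*d,(v-K[1,2])/K[1,1]*d,d],-1)
    W=(P-t)@R
    W[d<=0]=np.nan
    return c['frame'],W,K,R,t
def save(f,name,s=1): cv2.imwrite('pics/'+name,cv2.cvtColor(cv2.resize(f,None,fx=s,fy=s),cv2.COLOR_RGB2BGR))
def st():
    s=readout.read_state(); return s
E
python3 - <<'E'
from h import *
for n in ['scene','top']:
    f,W,K,R,t=cam(n); save(f,n+'0.png',1.5); print(n,K[0,0],-R.T@t,R[2])
    np.savez(n+'0.npz',f=f,W=W)
s=st(); print(s)
E
```

```text
pics
scene 480.14179838604827 [1.16069314 0.76676993 1.00071145] [-0.41680117 -0.62467944 -0.66034262]
top 402.0872578273611 [ 0.55266238 -0.05541595  1.1280903 ] [ 0.08294358 -0.00978182 -0.99650624]
{'t': 0.1, 'q': array([ 1.12657398e+00,  1.31085744e-01,  1.48914976e+00,  2.00084672e-05,
        1.52301669e+00, -8.54116530e-02]), 'dq': array([-0.0003873 , -0.00170051, -0.00354478,  0.00139616, -0.00090343,
       -0.00134531]), 'joint_torque': array([ 7.51569296e-04, -5.61335671e+01, -4.93098700e+01,  7.70684495e-02,
        2.88915855e-02, -3.23190784e-05]), 'tool_pos': array([0.21046296, 0.56135091, 0.22870361]), 'orientation': array([-1.35868006, -0.93986453,  0.94225964]), 'force': array([ 0.60953529,  1.15961415, -0.05485883]), 'wrist_torque': array([-0.02511983,  0.01104692,  0.00909034]), 'opening': 0.09267987738588507}
```

View pics/scene0.png

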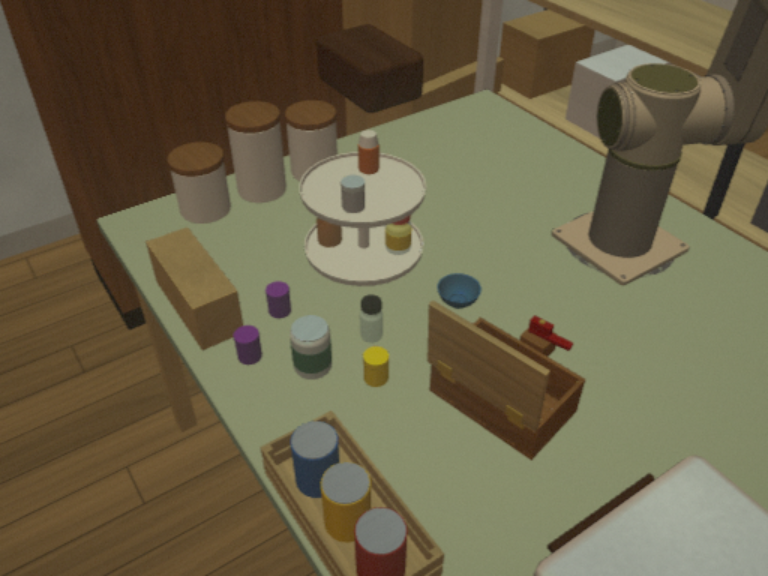

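View pics/top0.png

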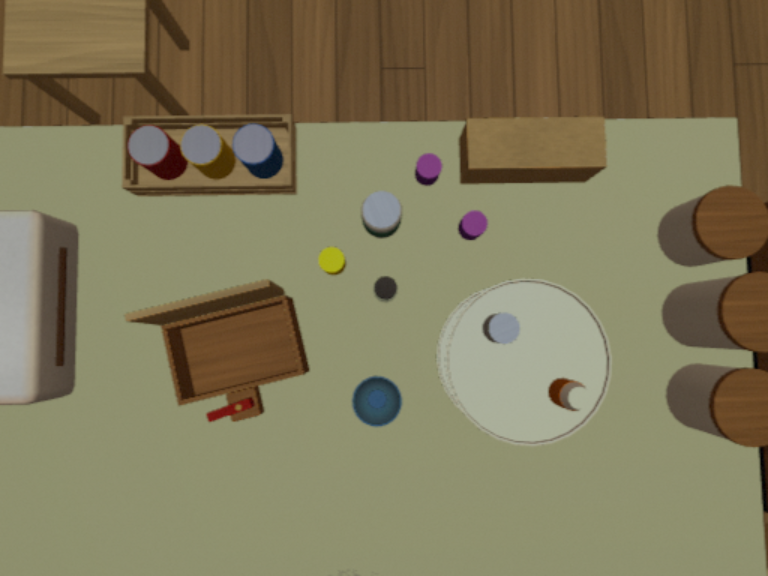

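Run:
```python
from h import *
s=st(); print(Ro.from_rotvec(s['orientation']).as_matrix().round(3))
```

```text
[[ 0.351 -0.001 -0.936]
 [ 0.936 -0.001  0.351]
 [-0.002 -1.     0.   ]]
```

The top view shows the tin at (503,328) on the top tier, the shaker across from it at (570,394), the box at (235,350), its lid open toward the top edge, the red button at (232,410) pointing left, and the pepper, bowl and yellow decoy between box and turntable. In the scene view the tin is at (353,193). Next I measure both views.

```bash
cat > m.py <<'E'
from h import *
def comp(mask):
    n,l,s,c=cv2.connectedComponentsWithStats(mask.astype(np.uint8)); return [(l==i) for i in range(1,n) if s[i,4]>25]
def circ(P): # least-squares circle
    A=np.c_[2*P[:,:2],np.ones(len(P))]; x=np.linalg.lstsq(A,(P[:,:2]**2).sum(1),rcond=None)[0]; return x[:2],np.sqrt(x[2]+x[0]**2+x[1]**2)
E
python3 - <<'E'
from m import *
for n in ['scene','top']:
    d=np.load(n+'0.npz'); f,W=d['f'],d['W']; hsv=cv2.cvtColor(f,cv2.COLOR_RGB2HSV)
    z=W[...,2]
    print(n,'table z',np.nanmedian(z[(W[...,0]>.2)&(W[...,0]<.35)&(abs(W[...,1])<.3)]))
    # things above the top tier
    H,S,V=[hsv[...,i].astype(int) for i in range(3)]
    reg=(W[...,0]>.3)&(W[...,0]<.85)&(W[...,1]<0)&(W[...,1]>-.5)
    for lo,hi in [(.155,.19),(.215,.245),(.19,.3)]:
        for m in comp(reg&(z>lo)&(z<hi)):
            P=W[m]; 
            if len(P)<40: continue
            print(lo,hi,len(P),'mean',P.mean(0).round(4),'med z',np.median(P[:,2]).round(4),'min',P.min(0).round(3),'max',P.max(0).round(3),'hsv',np.median(hsv[m],0))
    red=((H<6)|(H>172))&(S>170)&(V>80)&(W[...,1]>.1)&(z>.08)&(z<.15)
    for m in comp(red):
        P=W[m]; print('red',len(P),P.mean(0).round(4),P.min(0).round(3),P.max(0).round(3))
        top=P[P[:,2]>.12]; arm=P[(P[:,2]>.1)&(P[:,2]<.113)]
        print(' grip',len(top),top.mean(0).round(4) if len(top) else 0,' arm',len(arm),arm.mean(0).round(4) if len(arm) else 0, cv2.minAreaRect((P[:,:2]*1000).astype(np.float32)))
    # box rim / floor
    bx=(W[...,0]>.35)&(W[...,0]<.8)&(W[...,1]>.1)&(W[...,1]<.55)&(S>80)&(H>3)&(H<20)
    for lo,hi in [(.079,.091),(.002,.016),(.093,.101),(.105,.3)]:
        P=W[bx&(z>lo)&(z<hi)]
        if len(P)>20: print('box',lo,hi,len(P),P.min(0).round(3),P.max(0).round(3),'medz',np.median(P[:,2]).round(4),cv2.minAreaRect((P[:,:2]*1000).astype(np.float32)))
E
```

```text
scene table z 0.0012234037609143913
0.155 0.19 2944 mean [ 0.5043 -0.2743  0.1769] med z 0.1763 min [ 0.369 -0.416  0.164] max [ 0.631 -0.153  0.19 ] hsv [ 27.  42. 173.]
0.215 0.245 127 mean [ 0.46   -0.322   0.2304] med z 0.2303 min [ 0.434 -0.346  0.215] max [ 0.474 -0.31   0.245] hsv [ 12. 158. 106.]
0.215 0.245 204 mean [ 0.5563 -0.2296  0.231 ] med z 0.2343 min [ 0.529 -0.261  0.215] max [ 0.576 -0.212  0.24 ] hsv [ 41.  24. 145.]
0.19 0.3 320 mean [ 0.459  -0.324   0.2303] med z 0.2308 min [ 0.434 -0.352  0.19 ] max [ 0.475 -0.308  0.264] hsv [ 13.  145.5 107.5]
0.19 0.3 315 mean [ 0.5578 -0.2269  0.221 ] med z 0.225 min [ 0.529 -0.261  0.19 ] max [ 0.576 -0.211  0.24 ] hsv [23. 42. 96.]
red 60 [0.4337 0.1826 0.1273] [0.418 0.163 0.119] [0.445 0.201 0.134]
 grip 57 [0.4334 0.1831 0.1278]  arm 0 0 ((431.34674072265625, 182.1748809814453), (18.99917221069336, 35.91389846801758), 16.274738311767578)
red 109 [0.4248 0.2086 0.1086] [0.407 0.167 0.101] [0.444 0.238 0.114]
 grip 0 0  arm 105 [0.4248 0.2084 0.1084] ((425.65673828125, 201.54840087890625), (16.852075576782227, 76.052200
[... 1855 characters left out ...]
00880432129)
box 0.079 0.091 798 [0.416 0.1   0.079] [0.69  0.503 0.091] medz 0.0863 ((544.1395263671875, 308.85107421875), (434.3164978027344, 213.20851135253906), 79.19231414794922)
box 0.002 0.016 3222 [0.394 0.101 0.002] [0.618 0.315 0.016] medz 0.0095 ((501.40185546875, 193.30519104003906), (202.5133819580078, 213.06932067871094), 12.419476509094238)
box 0.093 0.101 298 [0.404 0.114 0.094] [0.69  0.484 0.101] medz 0.0979 ((543.3226928710938, 318.90478515625), (378.3869934082031, 222.2381134033203), 78.43765258789062)
box 0.105 0.3 1311 [0.407 0.11  0.105] [0.7   0.491 0.23 ] medz 0.166 ((546.1676635742188, 320.49945068359375), (385.75897216796875, 240.41481018066406), 78.95037841796875)
```

```bash
cat > go.py <<'E'
import sys
from h import *
# target x y z(mm) jaw angle deg: remaining shift in tool cm, remaining turn (rotvec about tool axes, deg)
def rem(x,y,z,a):
    s=st(); T=Ro.from_rotvec(s['orientation']).as_matrix(); a=np.radians(a); c,n=np.cos(a),np.sin(a)
    G=np.array([[c,0,-n],[n,0,c],[0,-1,0]])
    d=T.T@(np.array([x,y,z])/1000-s['tool_pos'])*100
    print('t %.1f'%s['t'],'pos mm',(s['tool_pos']*1000).round(1),'open mm %.1f'%(s['opening']*1000),'F',s['force'].round(1),'q',s['q'].round(2))
    print('  to go: shift cm',d.round(2),'turn deg',np.degrees(Ro.from_matrix(T.T@G).as_rotvec()).round(1))
if __name__=='__main__': rem(*map(float,sys.argv[1:5]))
E
python3 - <<'E'
from m import *
for n in ['scene','top']:
    d=np.load(n+'0.npz'); f,W=d['f'],d['W']; hsv=cv2.cvtColor(f,cv2.COLOR_RGB2HSV); H,S,V=[hsv[...,i].astype(int) for i in range(3)]; z=W[...,2]
    q=W[...,:2]-[.523,.2035]; a=np.radians(13.2); bx=q@[np.cos(a),np.sin(a)]; by=q@[-np.sin(a),np.cos(a)]
    rim=(z>.082)&(z<.089)&(bx>-.09)&(bx<.06)&(abs(by)<.13)&(S>60)
    fr=W[rim&(bx<-.055)&(abs(by)<.09)]; 
    if len(fr)>10:
        p=np.polyfit(fr[:,1],fr[:,0],1); print(n,'front rim yaw',np.degrees(np.arctan(-p[0])).round(2),'bx mean',bx[rim&(bx<-.055)&(abs(by)<.09)].mean().round(4),len(fr))
    for sg in (1,-1):
        mm=rim&(by*sg>.095)&(abs(bx)<.055)
        if mm.sum()>10:
            p=np.polyfit(W[mm][:,0],W[mm][:,1],1); print(n,'side',sg,'yaw',np.degrees(np.arctan(p[0])).round(2),'by mean',by[mm].mean().round(4),mm.sum())
    lid=(z>.12)&(bx>.0)&(bx<.16)&(abs(by)<.1)&(S>60); P=np.c_[bx[lid],by[lid],z[lid]]
    c=P.mean(0); u,s,v=np.linalg.svd(P-c); nn=v[2]*np.sign(v[2][0]); 
    print(n,'lid n',nn.round(3),'theta',np.degrees(np.arctan2(nn[0],nn[2])).round(1),'c',c.round(3),'resid',(s[2]/len(P)**.5).round(4),'max z',P[:,2].max(),'bx max',P[:,0].max())
    red=((H<6)|(H>172))&(S>150)&(V>60)&(abs(by)<.12)&(bx<-.06)&(z>.103)&(z<.14)
    P=W[red][:,:2]; r=cv2.minAreaRect((P*1000).astype(np.float32)); u,s,v=np.linalg.svd(P-P.mean(0)); print(n,'button rect',r,'dir',np.degrees(np.arctan2(v[0][1],v[0][0])),'box bx',bx[red].min(),bx[red].max(),by[red].min(),by[red].max())
    g=red&(z>.124); print('  grip top',W[g].mean(0).round(4),bx[g].mean(),by[g].mean(),by[g].min(),by[g].max())
E
python3 go.py 552.5 -235.7 330 69.4
```

```text
scene front rim yaw 13.16 bx mean -0.0674 227
scene side 1 yaw 12.77 by mean 0.1046 131
scene lid n [ 1.    -0.002 -0.011] theta 90.6 c [0.083 0.005 0.181] resid 0.0023 max z 0.23005606531947043 bx max 0.0878080226614191
scene button rect ((425.38616943359375, 201.3687744140625), (19.243663787841797, 75.9437255859375), 17.002960205078125) dir 112.40314524408569 box bx -0.10661029878549325 -0.08381497979745639 -0.018107840354219144 0.057894014030215185
  grip top [0.4328 0.1839 0.1282] -0.09228384522789257 0.001468354368905501 -0.018107840354219144 0.018709470796058437
top front rim yaw 12.77 bx mean -0.0672 198
top side 1 yaw 13.06 by mean 0.1029 137
top side -1 yaw 13.0 by mean -0.1084 133
top lid n [ 0.995 -0.003 -0.101] theta 95.8 c [0.076 0.    0.199] resid 0.003 max z 0.23065329726775463 bx max 0.08609051956039122
top button rect ((424.6333312988281, 196.86314392089844), (14.86963176727295, 76.18867492675781), 19.54133415222168) dir -70.60052048303123 box bx -0.10701369595390009 -0.08652738530860912 -0.02238412084632744 0.05443201015452321
  grip top [0.4309 0.1799 0.1291] -0.0950946415506573 -0.0019234208698711195 -0.02238412084632744 0.018394017518000037
t 0.1 pos mm [210.5 561.4 228.7] open mm 92.7 F [ 0.6  1.2 -0.1] q [ 1.13  0.13  1.49  0.    1.52 -0.09]
  to go: shift cm [-62.63 -10.04 -60.01] turn deg [-0.   0.  -0.1]
```

```bash
python3 -m creep '[[[0,0,-4,0,0,0,0],[0,-1,-4,-1,0,0,0],[0,-3.4,-3,-3.3,0,0,0],[0,-3.4,0,-3.3,0,0,0],[0,-3.4,0,-3.3,0,0,0],[0,-3.4,0,-3.3,0,0,0],[0,-3.4,0,-3.3,0,0,0],[0,-3.4,0,-3.3,0,0,0]]]'
python3 -m creep '[[[0,-3.4,0,-3.3,0,0,0],[0,-3.4,0,-3.3,0,0,0],[0,-3.4,0,-3.3,0,0,0],[0,-3.4,0,-3.3,0,0,0],[0,-3.4,0,-3.3,0,0,0],[0,-3.4,0,-3.3,0,0,0],[0,-3.4,0,-3.3,0,0,0],[0,-3.4,0,-3.3,0,0,0]]]'
python3 go.py 552.5 -235.7 330 69.4
```

```text
t: 0.9
tool_pos: [0.3284, 0.286, 0.3357]
orientation: [-1.36, -0.941, 0.957]
force: [1.8, -0.1, 0.4]
opening: 0.0928
t: 1.7
tool_pos: [0.4851, -0.0755, 0.3368]
orientation: [-1.36, -0.942, 0.957]
force: [0.6, 1.3, 0.2]
opening: 0.0928
t 1.7 pos mm [485.1 -75.5 336.8] open mm 92.8 F [0.6 1.3 0.2] q [-0.25 -0.18  1.6  -0.01  1.72 -1.48]
  to go: shift cm [-12.75   0.81 -11.81] turn deg [-0.   0.6 -0.6]
```

```bash
python3 -m creep '[[[0,-3.4,0.3,-3.2,0,0,0],[0,-3.4,0.3,-3.2,0,0,0],[0,-3,0,-2.8,0,0,0],[0,-2,0,-1.8,0,0,0],[0,-0.7,0,-0.7,0,0.6,-0.6],[0,0,0,0,0,0,0],[0,0,0,0,0,0,0],[0,0,0,0,0,0,0]]]'
python3 go.py 552.5 -235.7 201 69.4
python3 - <<'E'
from m import *
for n in ['scene','top']:
    f,W,K,R,t=cam(n); z=W[...,2]; reg=(W[...,0]>.5)&(W[...,0]<.61)&(W[...,1]<-.18)&(W[...,1]>-.29)
    save(f,n+'1.png',1.5)
    m=reg&(z>.2)&(z<.245); P=W[m]; print(n,len(P)); 
    if len(P)>20: print(P.min(0),P.max(0),P.mean(0))
E
```

```text
t: 2.5
tool_pos: [0.5525, -0.2437, 0.3263]
orientation: [-1.352, -0.932, 0.937]
force: [-0.1, -0.8, -0.3]
opening: 0.0933
t 2.5 pos mm [ 552.5 -243.7  326.3] open mm 93.3 F [-0.1 -0.8 -0.3] q [-0.5   0.13  1.31  0.    1.71 -1.71]
  to go: shift cm [ 0.72 12.54  0.18] turn deg [-0.5 -0.4  0.1]
scene 270
[ 0.52965948 -0.26047509  0.20023709] [ 0.57625015 -0.21011654  0.24004435] [ 0.55714882 -0.22776875  0.2253916 ]
top 131
[ 0.53009733 -0.25904001  0.20339328] [ 0.57436971 -0.22201935  0.24123485] [ 0.55516982 -0.24226935  0.23569349]
```

View pics/scene1.png

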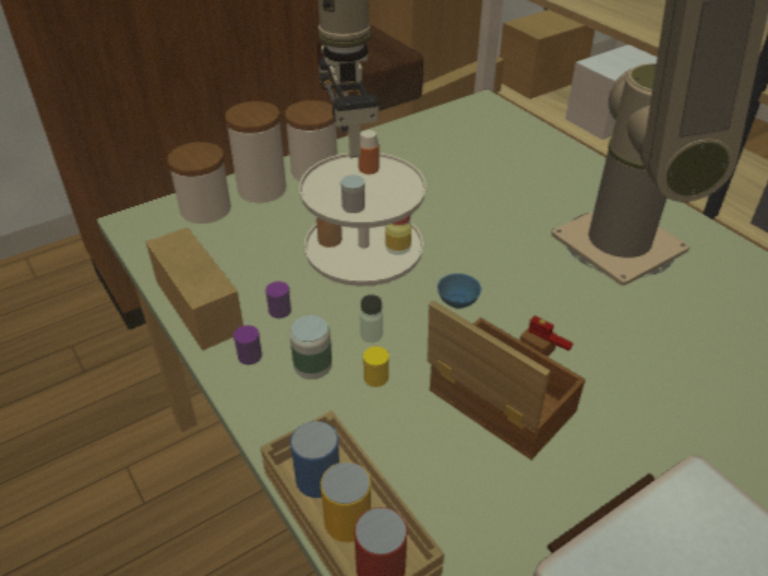

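The scene view shows the gripper at (355,105), open, straight over the tin at (353,193); nothing else has moved. I descend.

```bash
python3 -m creep '[[[0,0.7,0,0.2,-0.5,-0.4,0],[0,0,2,0,0,0,0],[0,0,2,0,0,0,0],[0,0,2,0,0,0,0],[0,0,2,0,0,0,0],[0,0,1.5,0,0,0,0],[0,0,1,0,0,0,0],[0,0,0,0,0,0,0]]]'
python3 go.py 552.5 -235.7 201 69.4
```

```text
t: 3.4
tool_pos: [0.5559, -0.2281, 0.2233]
orientation: [-1.363, -0.958, 0.943]
force: [-0.5, -0.4, 0.1]
opening: 0.0932
t 3.4 pos mm [ 555.9 -228.1  223.3] open mm 93.2 F [-0.5 -0.4  0.1] q [-0.48  0.12  1.51  0.    1.5  -1.7 ]
  to go: shift cm [-0.83  2.23  0.09] turn deg [0.7 0.6 0.1]
```

```bash
python3 -m creep '[[[0,-0.7,0.5,0.1,0.7,0.6,0],[0,0,0.8,0,0,0,0],[0,0,0.6,0,0,0,0],[0,0,0.2,0,0,0,0],[0,0,0,0,0,0,0],[0,0,0,0,0,0,0],[0,0,0,0,0,0,0],[0,0,0,0,0,0,0]]]'
python3 go.py 552.5 -235.7 201 69.4
```

```text
t: 4.2
tool_pos: [0.554, -0.2358, 0.2042]
orientation: [-1.361, -0.944, 0.937]
force: [-0.7, -0.6, -0.0]
opening: 0.093
t 4.2 pos mm [ 554.  -235.8  204.2] open mm 93.0 F [-0.7 -0.6 -0. ] q [-0.49  0.14  1.52  0.    1.47 -1.7 ]
  to go: shift cm [-0.04  0.31  0.15] turn deg [ 0.3 -0.   0.1]
```

Well aligned; close gently and lift a bit.

```bash
python3 -m creep '[[[0,0,0.3,0.1,0,0,0],[0.3,0,0,0,0,0,0],[0.6,0,0,0,0,0,0],[1,0,0,0,0,0,0],[1,0,0,0,0,0,0],[1,0,0,0,0,0,0],[1,0,0,0,0,0,0],[1,0,0,0,0,0,0]]]' 20
python3 go.py 552.5 -235.7 201 69.4
```

```text
t: 5.0
tool_pos: [0.5532, -0.2356, 0.2014]
orientation: [-1.362, -0.944, 0.937]
force: [0.1, -0.1, 0.8]
opening: 0.0459
t 5.0 pos mm [ 553.2 -235.6  201.4] open mm 45.9 F [ 0.1 -0.1  0.8] q [-0.49  0.14  1.53  0.    1.47 -1.7 ]
  to go: shift cm [-0.04  0.04  0.06] turn deg [ 0.3 -0.   0.1]
```

```bash
python3 -m creep '[[[1,0,-2,0,0,0,0],[1,0,-4,0,0,0,0],[1,0,-4,0,0,0,0],[1,0,-4,0,0,0,0],[1,1.5,-1,0.7,0,0,0],[1,3.6,0,1.7,0,0,0],[1,3.6,0,1.7,0,0,0],[1,3.6,0,1.7,0,0,0]]]'
python3 -m creep '[[[1,3.6,0,1.7,0,0,0],[1,3.6,0,1.7,0,0,0],[1,3.6,0,1.7,0,0,0],[1,3.6,0,1.7,0,0,0],[1,3.6,0,1.7,0,0,0],[1,3.6,0,1.7,0,0,0],[1,3,0,1.4,0,0,0],[1,1,0,0.5,0,0,0]]]'
python3 go.py 517 200 330 103
```

```text
t: 5.8
tool_pos: [0.5391, -0.0981, 0.3509]
orientation: [-1.356, -0.934, 0.934]
force: [0.0, 0.4, -0.9]
opening: 0.0457
t: 6.6
tool_pos: [0.5089, 0.2035, 0.342]
orientation: [-1.345, -0.929, 0.944]
force: [-0.5, 0.1, -0.9]
opening: 0.0455
t 6.6 pos mm [508.9 203.5 342. ] open mm 45.5 F [-0.5  0.1 -0.9] q [ 0.28 -0.02  1.44  0.01  1.73 -0.93]
  to go: shift cm [-0.04  1.19 -0.9 ] turn deg [ -0.9 -33.8   0.3]
```

```bash
python3 -m creep '[[[1,0,0,0,0,0,0],[1,0,0,0,0,-8,0],[1,0,0,0,0,-8,0],[1,0,0,0,0,-8,0],[1,0,0,0,0,-8,0],[1,0,0,0,0,-2,0],[1,0,0,0,0,0,0],[1,0,0,0,0,0,0]]]'
python3 go.py 517 200 100 103
python3 - <<'E'
from m import *
for n in ['scene','top']:
    f,W,K,R,t=cam(n); save(f,n+'2.png',1.5)
E
```

```text
t: 7.4
tool_pos: [0.5072, 0.1975, 0.3363]
orientation: [-1.06, -1.376, 1.399]
force: [-0.1, -0.4, -1.6]
opening: 0.0453
t 7.4 pos mm [507.2 197.5 336.3] open mm 45.3 F [-0.1 -0.4 -1.6] q [ 0.27 -0.02  1.45  0.01  1.73 -1.55]
  to go: shift cm [-0.17 23.6  -1.52] turn deg [-1.3  1.4  0.4]
```

View pics/scene2.png

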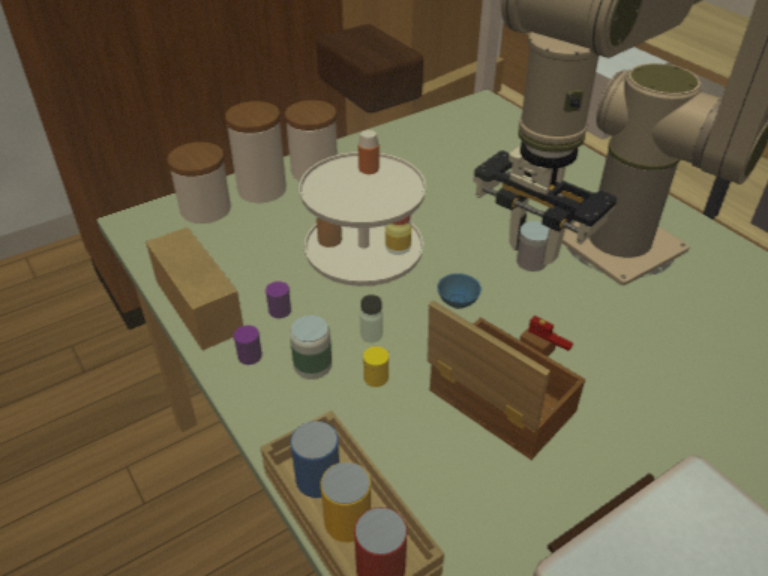

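The tin hangs upright in the jaws at (533,246), high in front of the open box at (505,390). I line up and lower.

```bash
python3 -m creep '[[[1,-0.1,0,-0.9,-1.3,1.4,0.4],[1,0,0,-0.6,0,0,0],[1,0,4,0,0,0,0],[1,0,4,0,0,0,0],[1,0,4,0,0,0,0],[1,0,4,0,0,0,0],[1,0,2,0,0,0,0],[1,0,0,0,0,0,0]]]'
python3 go.py 517 200 100 103
```

```text
t: 8.3
tool_pos: [0.5283, 0.2017, 0.1525]
orientation: [-1.105, -1.379, 1.365]
force: [-0.3, -0.3, -1.6]
opening: 0.0454
t 8.3 pos mm [528.3 201.7 152.5] open mm 45.4 F [-0.3 -0.3 -1.6] q [ 0.28  0.08  1.69 -0.    1.37 -1.52]
  to go: shift cm [0.08 5.24 1.2 ] turn deg [ 0.7 -0.3 -0.1]
```

```bash
python3 -m creep '[[[1,0,0,0.8,0.7,0,0],[1,0,1,0,0,0,0],[1,0,2,0,0,0,0],[1,0,1.5,0,0,0,0],[1,0,0.5,0,0,0,0],[1,0,0,0,0,0,0],[1,0,0,0,0,0,0],[1,0,0,0,0,0,0]]]'
python3 go.py 517 200 34 103
python3 - <<'E'
from m import *
f,W,K,R,t=cam('scene'); save(f[150:330,220:460],'scene3.png',3)
E
```

```text
t: 9.1
tool_pos: [0.5256, 0.2016, 0.1085]
orientation: [-1.104, -1.378, 1.364]
force: [0.2, -0.4, -2.2]
opening: 0.0458
t 9.1 pos mm [525.6 201.6 108.5] open mm 45.8 F [ 0.2 -0.4 -2.2] q [ 0.28  0.11  1.74 -0.    1.28 -1.52]
  to go: shift cm [0.03 7.44 0.95] turn deg [ 0.6 -0.4 -0. ]
```

View pics/scene3.png

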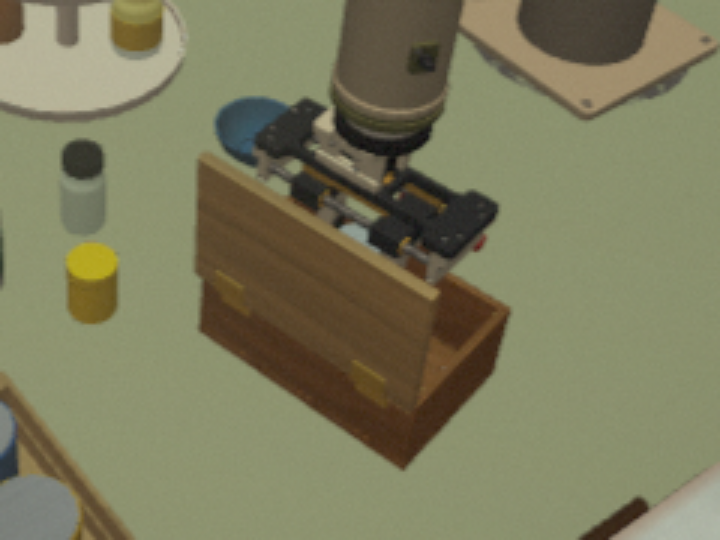

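The crop shows the tin (355,235) in the jaws inside the box opening, clear of lid and walls. I continue down, slowing near the floor.

```bash
python3 -m creep '[[[1,0,1.5,0.3,0.6,0,0],[1,0,1.5,0,0,0,0],[1,0,1.5,0,0,0,0],[1,0,1,0,0,0,0],[1,0,0.5,0,0,0,0],[1,0,0.3,0,0,0,0],[1,0,0,0,0,0,0],[1,0,0,0,0,0,0]]]'
python3 go.py 517 200 34 103
```

```text
t: 9.95
tool_pos: [0.5219, 0.2007, 0.039]
orientation: [-1.096, -1.368, 1.371]
force: [0.1, 0.5, -0.8]
opening: 0.0454
t 9.9 pos mm [521.9 200.7  39. ] open mm 45.4 F [ 0.1  0.5 -0.8] q [ 0.28  0.2   1.78 -0.    1.17 -1.52]
  to go: shift cm [0.04 0.51 0.5 ] turn deg [-0.1 -0.4 -0. ]
```

```bash
for i in 1; do python3 -m creep '[[[1,0,0.2,0,0,0,0],[1,0,0.2,0,0,0,0],[1,0,0.1,0,0,0,0],[1,0,0.1,0,0,0,0],[1,0,0,0,0,0,0],[1,0,0,0,0,0,0],[1,0,0,0,0,0,0],[1,0,0,0,0,0,0]]]'; done
python3 go.py 517 200 34 103
```

```text
t: 10.75
tool_pos: [0.5237, 0.2012, 0.0349]
orientation: [-1.098, -1.371, 1.369]
force: [-0.3, -0.6, -1.3]
opening: 0.0459
t 10.8 pos mm [523.7 201.2  34.9] open mm 45.9 F [-0.3 -0.6 -1.3] q [ 0.28  0.21  1.78 -0.    1.16 -1.52]
  to go: shift cm [0.03 0.08 0.68] turn deg [ 0.1 -0.4 -0. ]
```

```bash
python3 -m creep '[[[1,0,0.2,0,0,0,0],[1,0,0.2,0,0,0,0],[1,0,0.1,0,0,0,0],[1,0,0.1,0,0,0,0],[1,0,0,0,0,0,0],[1,0,0,0,0,0,0],[1,0,0,0,0,0,0],[1,0,0,0,0,0,0]]]'
python3 go.py 517 200 34 103
```

```text
t: 11.55
tool_pos: [0.5246, 0.2015, 0.0345]
orientation: [-1.099, -1.372, 1.369]
force: [-2.4, -0.3, 1.5]
opening: 0.046
t 11.6 pos mm [524.6 201.5  34.5] open mm 46.0 F [-2.4 -0.3  1.5] q [ 0.28  0.21  1.77 -0.    1.16 -1.52]
  to go: shift cm [0.02 0.04 0.78] turn deg [ 0.2 -0.3 -0. ]
```

Force and height show the floor contact. Release and rise.

```bash
python3 -m creep '[[[0.45,0,0,0,0,0,0],[0.3,0,0,0,0,0,0],[0.2,0,0,0,0,0,0],[0.2,0,0,0,0,0,0],[0.2,0,0,0,0,0,0],[0.2,0,0,0,0,0,0],[0.2,0,-1,0,0,0,0],[0.2,0,-2,0,0,0,0]]]'
python3 -m creep '[[[0.2,0,-4,0,0,0,0],[0.2,0,-4,0,0,0,0],[0.2,0,-4,0,0,0,0],[0.5,0,-4,0,0,0,0],[1,0,-4,0,0,0,0],[1,0,-4,0,0,0,0],[1,0,-1,0,0,0,0],[1,0,0,0,0,0,0]]]'
python3 go.py 645 230 290 103
python3 - <<'E'
from m import *
f,W,K,R,t=cam('top'); save(f[150:330,60:300],'top4.png',3)
q=W[...,:2]-[.5223,.2009]; a=np.radians(13); bx=q@[np.cos(a),np.sin(a)]; by=q@[-np.sin(a),np.cos(a)]; z=W[...,2]
m=(abs(bx)<.06)&(abs(by)<.1)&(z>.05)&(z<.08); print(m.sum(),bx[m].mean(),by[m].mean(),np.median(z[m]),bx[m].min(),bx[m].max())
f,W,K,R,t=cam('scene'); save(f[120:330,200:440],'scene4.png',3)
E
```

```text
t: 12.35
tool_pos: [0.5223, 0.2008, 0.0624]
orientation: [-1.095, -1.367, 1.372]
force: [0.7, 0.4, -0.2]
opening: 0.0747
t: 13.15
tool_pos: [0.5217, 0.2009, 0.331]
orientation: [-1.1, -1.373, 1.368]
force: [0.6, 0.5, -0.5]
opening: 0.0393
t 13.2 pos mm [521.7 200.9 331. ] open mm 39.3 F [ 0.6  0.5 -0.5] q [ 0.28 -0.    1.45 -0.    1.7  -1.52]
  to go: shift cm [  0.14   4.15 -12.65] turn deg [ 0.2 -0.3 -0. ]
101 0.00226934007680589 -0.013882315019213828 0.06947200311830337 -0.01904794467921889 0.024038724851986815
```

View pics/top4.png

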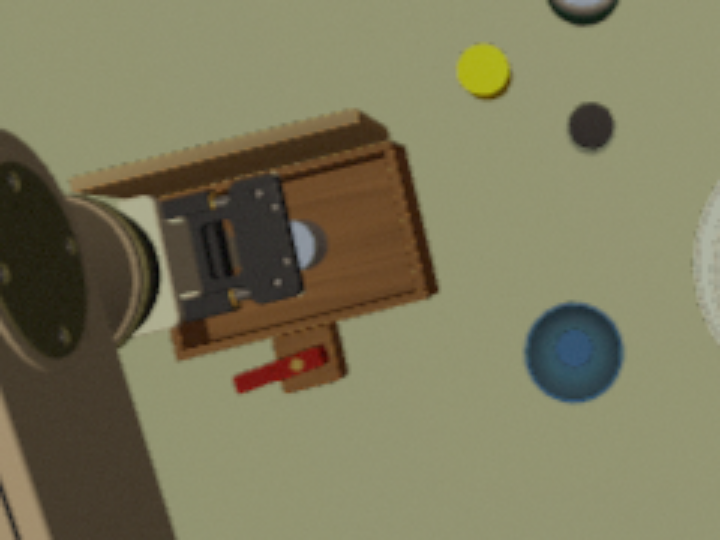

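The crop shows the tin (305,245) upright on the box floor under the gripper (top at z 0.069, as expected), the lid still open and the red button (280,370) still clear. Now behind the lid with shut fingers.

```bash
python3 -m creep '[[[1,0,0,-3,0,0,0],[1,0,0,-4,0,0,0],[1,0,0,-4,0,0,0],[1,0,0,-2,0,0,0],[1,0,0,0,0,0,0],[1,0,0,0,0,0,0],[1,0,0,0,0,0,0],[1,0,0,0,0,0,0]]]'
python3 go.py 649 230 190 103
```

```text
t: 14.05
tool_pos: [0.6443, 0.2283, 0.3081]
orientation: [-1.08, -1.347, 1.387]
force: [0.6, -0.4, 0.6]
opening: 0.0004
t 14.1 pos mm [644.3 228.3 308.1] open mm 0.4 F [ 0.6 -0.4  0.6] q [ 0.27  0.37  1.06 -0.    1.73 -1.53]
  to go: shift cm [ 0.08 11.79 -0.82] turn deg [-1.6 -0.3 -0.1]
```

```bash
python3 -m creep '[[[1,0,0,-0.8,-1.6,0,0],[1,0,2,0,0,0,0],[1,0,3,0,0,0,0],[1,0,3,0,0,0,0],[1,0,2,0,0,0,0],[1,0,1,0,0,0,0],[1,0,0,0,0,0,0],[1,0,0,0,0,0,0]]]'
python3 go.py 649 230 190 103
python3 - <<'E'
from m import *
f,W,K,R,t=cam('scene'); save(f[100:330,180:440],'scene5.png',3)
E
```

```text
t: 14.85
tool_pos: [0.6551, 0.2314, 0.2032]
orientation: [-1.112, -1.39, 1.359]
force: [0.3, 0.1, 0.4]
opening: 0.0005
t 14.8 pos mm [655.1 231.4 203.2] open mm 0.5 F [0.3 0.1 0.4] q [ 0.27  0.38  1.25 -0.    1.49 -1.53]
  to go: shift cm [-0.    1.3   0.65] turn deg [ 1.3 -0.2 -0.1]
```

View pics/scene5.png

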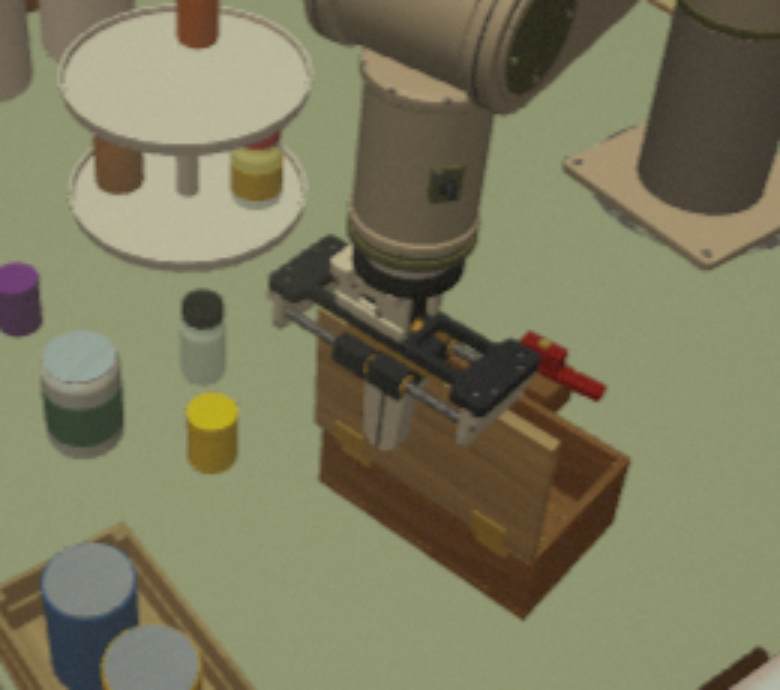

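The crop shows the shut fingers at (390,420) behind the lid's outer face, lid and box clear of the gripper body. I push the lid forward in stages.

```bash
python3 -m creep '[[[1,0,0,1.5,1.3,0,0],[1,0,0,1.5,0,0,0],[1,0,0,1.5,0,0,0],[1,0,0,1.5,0,0,0],[1,0,0,1.2,0,0,0],[1,0,0,1.2,0,0,0],[1,0,0,1.2,0,0,0],[1,0,0,0,0,0,0]]]'
python3 - <<'E'
from h import *; from go import rem
rem(649,230,190,103); s=st(); q=s['tool_pos'][:2]-[.5223,.2009]; print('bx',q@[.9744,.225],'by',q@[-.225,.9744])
E
```

```text
t: 15.7
tool_pos: [0.5595, 0.2099, 0.2144]
orientation: [-1.104, -1.381, 1.365]
force: [-0.6, -0.2, -0.2]
opening: 0.0002
t 15.7 pos mm [559.5 209.9 214.4] open mm 0.2 F [-0.6 -0.2 -0.2] q [ 0.27  0.12  1.53 -0.    1.48 -1.52]
  to go: shift cm [-0.01  2.55 -9.15] turn deg [ 0.7 -0.3 -0. ]
bx 0.03823445710577754 by 0.00039974352844592947
```

```bash
cat > lid.py <<'E'
from m import *
for n in ['top','scene']:
    f,W,K,R,t=cam(n); hsv=cv2.cvtColor(f,cv2.COLOR_RGB2HSV); z=W[...,2]
    q=W[...,:2]-[.5223,.2009]; bx=q@[.9744,.225]; by=q@[-.225,.9744]
    # strips of the lid to either side of the gripper, brown only
    for lo,hi in [(-.105,-.085),(.085,.105),(-.03,.03)]:
        m=(by>lo)&(by<hi)&(z>.07)&(z<.24)&(bx>-.11)&(bx<.11)&(hsv[...,1]>70)&(hsv[...,0]<20)
        if m.sum()>15:
            i=np.argmax(z[m]); print(n,lo,m.sum(),'highest bx %.3f z %.3f'%(bx[m][i],z[m][i]),'p90 z %.3f'%np.percentile(z[m],90),'theta of it %.1f'%np.degrees(np.arctan2(z[m][i]-.085,.07-bx[m][i])))
E
python3 lid.py
```

```text
top -0.105 247 highest bx 0.022 z 0.219 p90 z 0.206 theta of it 70.4
top -0.03 568 highest bx 0.019 z 0.216 p90 z 0.158 theta of it 69.0
scene -0.105 377 highest bx 0.023 z 0.219 p90 z 0.208 theta of it 70.7
scene 0.085 584 highest bx 0.024 z 0.220 p90 z 0.205 theta of it 71.1
scene -0.03 1271 highest bx 0.048 z 0.239 p90 z 0.193 theta of it 81.8
```

```bash
python3 -m creep '[[[1,0,0.8,0.6,0.7,0,0],[1,0,0.9,0.8,0,0,0],[1,0,0.9,0.8,0,0,0],[1,0,0.9,0.8,0,0,0],[1,0,0.9,0.8,0,0,0],[1,0,1,0.7,0,0,0],[1,0,0.5,0.3,0,0,0],[1,0,0,0,0,0,0]]]'
python3 go.py 505 197 163 103; python3 lid.py
```

```text
t: 16.6
tool_pos: [0.5146, 0.1994, 0.1531]
orientation: [-1.096, -1.37, 1.371]
force: [-0.1, -0.5, 0.6]
opening: 0.0002
t 16.6 pos mm [514.6 199.4 153.1] open mm 0.2 F [-0.1 -0.5  0.6] q [ 0.28  0.05  1.72 -0.    1.38 -1.52]
  to go: shift cm [-0.02 -0.99  0.99] turn deg [-0.  -0.3 -0. ]
top -0.105 67 highest bx -0.050 z 0.159 p90 z 0.157 theta of it 31.8
top -0.03 510 highest bx 0.027 z 0.239 p90 z 0.137 theta of it 74.4
scene -0.105 46 highest bx -0.042 z 0.156 p90 z 0.137 theta of it 32.4
scene 0.085 138 highest bx 0.018 z 0.231 p90 z 0.136 theta of it 70.6
scene -0.03 268 highest bx 0.001 z 0.240 p90 z 0.156 theta of it 66.0
```

```bash
python3 -m creep '[[[1,0,0.9,0.6,0,0,0],[1,0,0.9,0.6,0,0,0],[1,0,0.8,0.7,0,0,0],[1,0,0.6,0.7,0,0,0],[1,0,0.5,0.6,0,0,0],[1,0,0.4,0.3,0,0,0],[1,0,0.2,0,0,0,0],[1,0,0,0,0,0,0]]]'
python3 go.py 478.5 190.8 108 103; python3 lid.py
```

```text
t: 17.5
tool_pos: [0.4793, 0.1914, 0.1083]
orientation: [-1.099, -1.373, 1.369]
force: [0.9, -0.5, 3.4]
opening: 0.0005
t 17.5 pos mm [479.3 191.4 108.3] open mm 0.5 F [ 0.9 -0.5  3.4] q [ 0.28 -0.01  1.86 -0.    1.29 -1.51]
  to go: shift cm [-0.04  0.03  0.09] turn deg [ 0.2 -0.3 -0. ]
top -0.105 380 highest bx -0.009 z 0.220 p90 z 0.101 theta of it 59.6
top 0.085 91 highest bx 0.058 z 0.103 p90 z 0.101 theta of it 56.3
top -0.03 875 highest bx -0.013 z 0.207 p90 z 0.129 theta of it 55.7
scene -0.105 42 highest bx 0.071 z 0.100 p90 z 0.094 theta of it 95.6
scene 0.085 63 highest bx -0.020 z 0.186 p90 z 0.095 theta of it 48.1
scene -0.03 382 highest bx -0.029 z 0.238 p90 z 0.212 theta of it 57.0
```

```bash
python3 -m creep '[[[1,0,0.3,0,0,0,0],[1,0,0.4,0,0,0,0],[1,0,0.5,0,0,0,0],[1,0,0.5,0,0,0,0],[1,0,0.5,0,0,0,0],[1,0,0.5,0,0,0,0],[1,0,0.5,0,0,0,0],[1,0,0.5,0,0,0,0]]]'
python3 go.py 478.5 190.8 108 103
```

```text
t: 18.4
tool_pos: [0.4797, 0.1916, 0.1077]
orientation: [-1.097, -1.371, 1.374]
force: [-24.8, -8.5, 45.9]
opening: 0.0003
t 18.4 pos mm [479.7 191.6 107.7] open mm 0.3 F [-24.8  -8.5  45.9] q [ 0.28 -0.    1.85 -0.    1.29 -1.51]
  to go: shift cm [-0.05 -0.03  0.14] turn deg [-0.  -0.2 -0.1]
```

The lid is hard against the rim (46 N, no further travel). Rise, turn toward the button and check.

```bash
python3 -m creep '[[[1,0,-1,0,0,0,0],[1,0,-3,0,0,0,0],[1,0,-4,0,0,0,0],[1,0,-4,0,0,0,0],[1,0,-4,0,0,0,0],[1,0,-4,0,0,0,0],[1,0,-2,0,0,0,0],[1,0,0,0,0,8,0]]]'
python3 -m creep '[[[0.3,0,0,0,0,8,0],[0.3,0,0,0,0,8,0],[0.3,0,0,0,0,8,0],[0.3,0,0,0,0,8,0],[0.3,0,0,0,0,8,0],[0.3,0,0,0,0,8,0],[0.3,0,0,0,0,8,0],[0.3,0,0,0,0,8,0]]]'
python3 go.py 430.7 179.8 200 20
cat > chk.py <<'E'
from m import *
for n in ['top','scene']:
    f,W,K,R,t=cam(n); hsv=cv2.cvtColor(f,cv2.COLOR_RGB2HSV); H,S,V=[hsv[...,i].astype(int) for i in range(3)]; z=W[...,2]
    save(f[130:330,60:320] if n=='top' else f[120:330,200:460],n+'_chk.png',3)
    q=W[...,:2]-[.5223,.2009]; bx=q@[.9744,.225]; by=q@[-.225,.9744]
    m=(abs(by)<.105)&(bx>-.065)&(bx<.065)&(z>.08)&(z<.125)&(H<22)&(H>6)&(S>70)
    if m.sum()>50:
        A=np.c_[bx[m],by[m],np.ones(m.sum())]; x=np.linalg.lstsq(A,z[m],rcond=None)[0]; print(n,'lid plane slope_x %.3f'%-x[0],'z0 %.4f'%x[2],m.sum())
    red=((H<6)|(H>172))&(S>150)&(V>50)&(abs(by)<.12)&(bx<.0)&(z>.095)&(z<.14)
    if red.sum()>20:
        Q=np.c_[bx,by,z][:0] ; B=np.stack([bx[red],by[red]],1); u,s,v=np.linalg.svd(B-B.mean(0)); dd=v[0]*np.sign(v[0]@(B.mean(0)-[-.094,0])); r=cv2.minAreaRect((B*1000).astype(np.float32)); g=red&(z>.124)
        print(n,'button deg (box) %.1f'%np.degrees(np.arctan2(dd[1],dd[0])),'rect',np.round(r[0],1),np.round(r[1],1),round(r[2],1),red.sum(),'grip ctr bx by z',bx[g].mean().round(4),by[g].mean().round(4),z[g].mean().round(4))
E
python3 chk.py
```

```text
t: 19.2
tool_pos: [0.4791, 0.192, 0.3378]
orientation: [-1.17, -1.269, 1.273]
force: [0.4, -1.5, 0.4]
opening: 0.0004
t: 20.0
tool_pos: [0.4808, 0.1924, 0.3395]
orientation: [-1.539, -0.386, 0.383]
force: [0.4, -0.0, 0.2]
opening: 0.06
t 20.0 pos mm [480.8 192.4 339.5] open mm 60.0 F [ 0.4 -0.   0.2] q [ 0.28 -0.11  1.53 -0.    1.72 -0.21]
  to go: shift cm [-5.03 13.94  1.28] turn deg [0.1 8.1 0.1]
top lid plane slope_x -0.000 z0 0.0985 3739
top button deg (box) 96.1 rect [-96.5  12.9] [16.8 66.7] 6.4 138 grip ctr bx by z -0.0939 -0.0003 0.129
scene lid plane slope_x 0.000 z0 0.0982 2380
scene button deg (box) 98.9 rect [-94.4  21.8] [21.6 78.1] 9.8 233 grip ctr bx by z -0.0913 0.0036 0.1283
```

View pics/scene_chk.png

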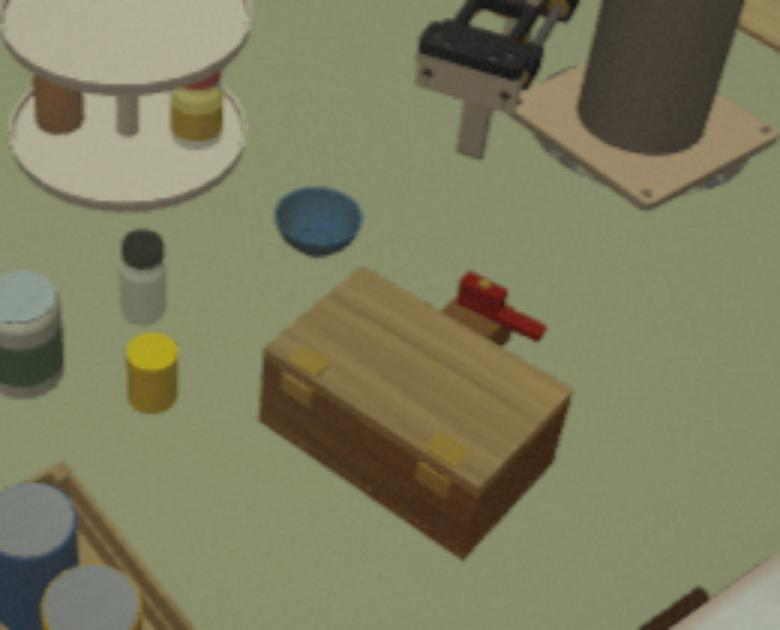

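The crop shows the lid lying flat on the box (plane slope 0.000) with the red button (500,305) still clear, pointing along +y. Now align the jaws across the thumb grip.

```bash
python3 -m creep '[[[0.5,-1,0,0.3,0,8,0],[0.5,-2,2,0.5,0,0,0],[0.5,-2,3,0.5,0,0,0],[0.5,0,3,0,0,0,0],[0.5,0,3,0,0,0,0],[0.5,0,0,0,0,0,0],[0.5,0,0,0,0,0,0],[0.5,0,0,0,0,0,0]]]'
python3 go.py 431 180 160 20.5
```

```text
t: 20.9
tool_pos: [0.4296, 0.1856, 0.2288]
orientation: [-1.551, -0.305, 0.296]
force: [-0.1, 0.9, 0.0]
opening: 0.0466
t 20.9 pos mm [429.6 185.6 228.8] open mm 46.6 F [-0.1  0.9  0. ] q [ 0.3  -0.24  1.85 -0.    1.53 -0.08]
  to go: shift cm [-0.12  6.88 -0.55] turn deg [0.1 1.4 0.3]
```

```bash
python3 -m creep '[[[0.5,0,2,-0.5,0,1.4,0],[0.5,0,2,0,0,0,0],[0.5,0,2,0,0,0,0],[0.5,0,0.8,0,0,0,0],[0.5,0,0,0,0,0,0],[0.5,0,0,0,0,0,0],[0.5,0,0,0,0,0,0],[0.5,0,0,0,0,0,0]]]'
python3 go.py 431 180 116 20.5
```

```text
t: 21.7
tool_pos: [0.4411, 0.1833, 0.1737]
orientation: [-1.551, -0.305, 0.264]
force: [-0.1, -0.4, 0.2]
opening: 0.0465
t 21.7 pos mm [441.1 183.3 173.7] open mm 46.5 F [-0.1 -0.4  0.2] q [ 0.29 -0.2   1.91 -0.    1.4  -0.07]
  to go: shift cm [-1.21  5.74  0.07] turn deg [0.2 0.3 1.5]
```

```bash
python3 -m creep '[[[0.5,-1.2,0.5,0,0,0,1.5],[0.5,0,1.5,0,0,0,0],[0.5,0,1.5,0,0,0,0],[0.5,0,1,0,0,0,0],[0.5,0,0,0,0,0,0],[0.5,0,0,0,0,0,0],[0.5,0,0,0,0,0,0],[0.5,0,0,0,0,0,0]]]'
python3 go.py 431 180 116 20.5
```

```text
t: 22.5
tool_pos: [0.4284, 0.1784, 0.124]
orientation: [-1.556, -0.283, 0.287]
force: [-0.2, -0.1, 0.2]
opening: 0.0466
t 22.5 pos mm [428.4 178.4 124. ] open mm 46.6 F [-0.2 -0.1  0.2] q [ 0.29 -0.16  1.97 -0.    1.33 -0.07]
  to go: shift cm [0.3  0.8  0.06] turn deg [ 0.2  0.3 -0.2]
```

```bash
python3 -m creep '[[[0.5,0.2,0.5,0,0,0,0],[0.5,0,0.4,0,0,0,0],[0.5,0,0,0,0,0,0],[1,0,0,0,0,0,0],[1,0,0,0,0,0,0],[1,0,0,0,0,0,0],[1,0,0,0,0,0,0],[1,0,0,0,0,0,0]]]' 20
python3 go.py 431 180 116 20.5
```

```text
t: 23.3
tool_pos: [0.43, 0.1787, 0.1154]
orientation: [-1.557, -0.282, 0.288]
force: [-8.0, -4.8, 6.6]
opening: 0.0158
t 23.3 pos mm [430.  178.7 115.4] open mm 15.8 F [-8.  -4.8  6.6] q [ 0.29 -0.15  1.98 -0.    1.32 -0.07]
  to go: shift cm [ 0.14 -0.06  0.08] turn deg [ 0.3  0.3 -0.3]
```

```bash
python3 -m creep '[[[1,0.1,0,0,0,4,0],[1,0,0,0,0,6,0],[1,0,0,0,0,6,0],[1,0,0,0,0,6,0],[1,0,0,0,0,6,0],[1,0,0,0,0,6,0],[1,0,0,0,0,6,0],[1,0,0,0,0,6,0]]]' 30
python3 go.py 431 180 116 -77
```

```text
t: 24.1
tool_pos: [0.4299, 0.1787, 0.1155]
orientation: [-1.547, 0.371, -0.366]
force: [0.1, -0.5, -0.7]
opening: 0.0156
t 24.1 pos mm [429.9 178.7 115.5] open mm 15.6 F [ 0.1 -0.5 -0.7] q [ 0.29 -0.15  1.98 -0.01  1.32  0.76]
  to go: shift cm [ 0.04 -0.05  0.16] turn deg [ 0.5 50.1  0.1]
```

```bash
python3 -m creep '[[[1,0,0,0,0,7,0],[1,0,0,0,0,7,0],[1,0,0,0,0,7,0],[1,0,0,0,0,7,0],[1,0,0,0,0,7,0],[1,0,0,0,0,7,0],[1,0,0,0,0,7,0],[1,0,0,0,0,0,0]]]'
python3 go.py 431 180 116 -77; python3 chk.py
```

```text
t: 24.9
tool_pos: [0.4299, 0.1787, 0.1155]
orientation: [-1.309, 1.055, -1.056]
force: [0.4, -0.1, -0.3]
opening: 0.0157
t 24.9 pos mm [429.9 178.7 115.5] open mm 15.7 F [ 0.4 -0.1 -0.3] q [ 0.29 -0.15  1.98 -0.01  1.32  1.65]
  to go: shift cm [-0.1  -0.05  0.13] turn deg [ 0.3 -1.   0.3]
top lid plane slope_x 0.001 z0 0.0986 3854
top button deg (box) -1.1 rect [-48.2  -2.4] [13.9 24.8] 89.4 58 grip ctr bx by z nan nan nan
scene lid plane slope_x 0.002 z0 0.0983 2369
scene button deg (box) 0.9 rect [-69.8   2. ] [74.6 16.6] 3.2 142 grip ctr bx by z -0.084 0.0003 0.1285chk.py:12: RuntimeWarning: Mean of empty slice.
  print(n,'button deg (box) %.1f'%np.degrees(np.arctan2(dd[1],dd[0])),'rect',np.round(r[0],1),np.round(r[1],1),round(r[2],1),red.sum(),'grip ctr bx by z',bx[g].mean().round(4),by[g].mean().round(4),z[g].mean().round(4))
  ret = ret.dtype.type(ret / rcount)
```

Button is at about 0°. Release, rise straight up, and check.

```bash
python3 -m creep '[[[0.7,0,0,0,0,0,0],[0.5,0,0,0,0,0,0],[0.5,0,0,0,0,0,0],[0.5,0,0,0,0,0,0],[0.5,0,-1,0,0,0,0],[0.5,0,-3,0,0,0,0],[0.5,0,-4,0,0,0,0],[0.5,0,-4,0,0,0,0]]]'
python3 -m creep '[[[0.5,0,-4,0,0,0,0],[0.5,0,-2,0,0,0,0],[0.5,0,0,0,0,0,0],[0.5,0,0,0,0,0,0],[0.5,0,0,0,0,0,0],[0.5,0,0,0,0,0,0],[0.5,0,0,0,0,0,0],[0.5,0,0,0,0,0,0]]]'
python3 chk.py
```

```text
t: 25.8
tool_pos: [0.4262, 0.1782, 0.2341]
orientation: [-1.326, 1.052, -1.041]
force: [0.3, 1.0, 0.2]
opening: 0.0462
t: 26.6
tool_pos: [0.4274, 0.179, 0.3009]
orientation: [-1.321, 1.048, -1.042]
force: [0.0, -0.4, -0.1]
opening: 0.0465
top lid plane slope_x 0.001 z0 0.0986 4026
top button deg (box) -1.7 rect [-54.8  -2.1] [14.3 37. ] 86.3 88 grip ctr bx by z nan nan nan
scene lid plane slope_x 0.003 z0 0.0982 2382
scene button deg (box) -3.9 rect [-73.6   2.4] [13.2 80. ] 88.2 175 grip ctr bx by z -0.0898 0.003 0.1287chk.py:12: RuntimeWarning: Mean of empty slice.
  print(n,'button deg (box) %.1f'%np.degrees(np.arctan2(dd[1],dd[0])),'rect',np.round(r[0],1),np.round(r[1],1),round(r[2],1),red.sum(),'grip ctr bx by z',bx[g].mean().round(4),by[g].mean().round(4),z[g].mean().round(4))
  ret = ret.dtype.type(ret / rcount)
```

View pics/scene_chk.png

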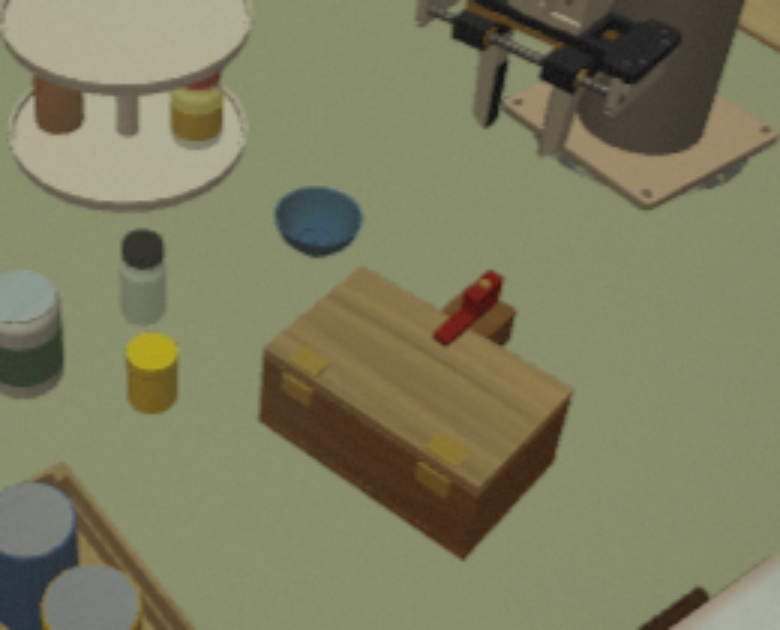

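The crop shows the lid shut, the red arm (465,315) pointing square across the lid, and the gripper well clear above; neighbouring things stand. Handing in.

```bash
python3 -c "
from plant import robot; print(robot.close_job())"
```

```text
the job is handed in; nothing more can be done
None
```

The tin is standing in the spice box, the lid is shut and the red turnbutton lies across it. I handed the job in at about 27 s; no verdict was reported.

- **Tin:** I gripped it on the top tier at 45.9 mm opening. I lowered it until the wrist force showed floor contact, then let go. Before the lid closed, the camera put its top at z 0.069, which is right for standing on the box floor. I could not see it again after that.
- **Lid:** I pushed it over from behind with the shut fingers and pressed it to 46 N with no further travel. Its measured slope at the end was 0.001 to 0.003 rad.
- **Turnbutton:** It was still at about 97° when the lid shut. I then twisted it by its thumb grip. The last checks gave -1.7° (top camera) and -3.9° (scene camera), which differ slightly but are both well within the 14° allowed.
- **Surroundings:** The items visible in the last crop (bowl, pepper jar, can, mustard jar and part of the cruet) stood undisturbed. The shaker was outside that crop; it stood on the top tier in the last wide picture, after I had lifted the tin. The gripper ended about 0.17 m above the box, touching nothing.

No check failed. The top camera gave no reading of the thumb grip's centre at the end, because the gripper hid it.

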